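Feel for the latched key on the shop's switch box and release it

TASK

One of the four keys on the grey switch box is latched down. Going from left to right, tap each key lightly with the fingertips to feel which one it is, without pushing any key right in; then press the latched key fully down and let it go, so that all four keys stand up. Only touch and press: leave the mint tin, the bell and the marker where they are.

Things in the scene. Friction and masses are not known exactly. Their poses are not given: they have to be found in the camera images.
- switch_box: grey switch box, screwed down, 96 (x) x 240 (y) x 42 mm high, origin under its centre on the worktop; z up, y along the row of keys, to the left as the robot sees it. Four identical white keys stand on it at x = 0, y = +78, +26, -26, -78 mm. At the start exactly one key, any of the four, is latched: its top is 5 mm lower than the others.
- key_1 (a joint): travel of the first (leftmost) key, m: 0 fully up, 0.005 resting latched, 0.012 at its stop. Its spring pushes it up: 1.2 N at the top, 3 N latched, 5.4 N at the stop (6 N in all to free it). A latched key pressed past 0.0105 comes free and springs up to 0 when let go; pressed less, it stays latched. A free key springs back when let go.
- key_1_top (a point): centre of the top face (34 x 32 mm) of the first (leftmost) key; moves with the key: 62.5 mm above the worktop when the key is up, 57.5 mm when latched
- key_2 (a joint): travel of the second key, m: 0 fully up, 0.005 resting latched, 0.012 at its stop. Its spring pushes it up: 1.2 N at the top, 3 N latched, 5.4 N at the stop (6 N in all to free it). A latched key pressed past 0.0105 comes free and springs up to 0 when let go; pressed less, it stays latched. A free key springs back when let go.
- key_2_top (a point): centre of the top face (34 x 32 mm) of the second key; moves with the key: 62.5 mm above the worktop when the key is up, 57.5 mm when latched
- key_3 (a joint): travel of the third key, m: 0 fully up, 0.005 resting latched, 0.012 at its stop. Its spring pushes it up: 1.2 N at the top, 3 N latched, 5.4 N at the stop (6 N in all to free it). A latched key pressed past 0.0105 comes free and springs up to 0 when let go; pressed less, it stays latched. A free key springs back when let go.
- key_3_top (a point): centre of the top face (34 x 32 mm) of the third key; moves with the key: 62.5 mm above the worktop when the key is up, 57.5 mm when latched
- key_4 (a joint): travel of the fourth (rightmost) key, m: 0 fully up, 0.005 resting latched, 0.012 at its stop. Its spring pushes it up: 1.2 N at the top, 3 N latched, 5.4 N at the stop (6 N in all to free it). A latched key pressed past 0.0105 comes free and springs up to 0 when let go; pressed less, it stays latched. A free key springs back when let go.
- key_4_top (a point): centre of the top face (34 x 32 mm) of the fourth (rightmost) key; moves with the key: 62.5 mm above the worktop when the key is up, 57.5 mm when latched
- mint_tin: flat mint tin, 60 x 90 x 22 mm, loose on the worktop left of the box; bystander, origin under its centre
- call_bell: round counter bell, 76 mm wide, 59 mm high, loose on the worktop right of the box; bystander, origin under its centre
- marker: marker pen, 17 x 135 x 16 mm, lying loose between the box and the robot; bystander, origin under its centre

How it is judged:
By the outcome, as a careful person would: the job done as asked, in the order asked, and still so for the second after the job is handed in, with the robot touching nothing.
It also fails if it takes over 43 s, if anything falls off the work surface, if the arm or the gripper's body presses on something with over 40 N, if the wrist force passes 120 N, or if a joint passes its speed limit or range.

ROBOT

A 6-joint arm with a two-finger parallel gripper is mounted at the origin on a cart in front of the work surface, level with it; the furniture and walls round the work are solid. World frame = base frame: x ahead of the robot, y to its left, z up, the work surface at z = 0. Lengths are in m, angles in rad, forces in N, time in s.
With the tool pointing down it reaches from about 0.425 to 0.95 m from the base axis. Payload 3.5 kg.
Tool frame: the origin (TCP) lies on the centre line of the jaws, within the pads' length; the fingertips stand ahead of it and the grasp point (between the pads) lies 11 mm behind it (tips_ahead is the z of the fingertips in the tool frame, in m); z points along the fingers, y is the direction in which the jaws open and shut (so a half turn about z gives the same grasp; the last joint's range is limited). The gripper opens to 85 mm and grips with 20 to 120 N. Pads are 22 mm wide; open, the fingers measure 114 mm over their backs; the gripper's body (76 mm by 85 mm) begins 54 mm behind the grasp point. The pads swing forward as they close: fully open they stand 13 mm farther back than shut.
Start: joints at [1.174, 0.286, 1.577, -0, 1.279, -0.15], TCP at [0.165, 0.655, 0.239] pointing down, gripper open.
Joint ranges: [-2.77, 2.77], [-0.9, 2.22], [0.21, 2.48], [-1.53, 4.67], [0.24, 2.81], [-2.84, 2.84]. Speed limits (rad/s): [2.79, 2.79, 3.14, 3.14, 3.14, 3.14].

INTERFACE

Orientations are given as a unit quaternion [x, y, z, w].
In Python, from plant import * gives the robot as it stands. The module is installed in compiled form; this text tells all that it offers.
- The arm moves only by the tool move_arm, never from a script. Its arguments are lists of equal length, an entry for each row: "linear": the shift along the world's x, y, z in m, a list of three; "twist": the turn, a rotation vector about the world's x, y, z in degrees, a list of three. A call has 1 to 20 rows; each row shifts and turns the pose as measured when the row begins; what a row does not reach is not made up. A row lasts 1/12 s, in which the tool goes at most 41.7 mm and 7.16 degrees, less where a joint would pass 70% of its speed; a pose out of reach is approached as far as the arm can. A call is refused whole if a number of a shift passes 0.0417 or a number of a turn 7.16, either way. A call with a gripper value outside its range is refused whole. "grip" is the opening, from 0 (shut) to 1 (fully open), set as the call begins (left out, the last holds). The fingers move at their own pace and stop on an object; "force" is the grip in N (left out, the last holds). Time passes only in rows, so rows that do not move let the fingers close. It gives the time, the measured TCP pose, the force and the opening at its end, in the units of the state.
- get_state(): the state, without advancing time (a new reading comes with each control period).
- read_camera(name): name is "scene" or "top" or "wrist"; returns a dict with "img" (400x640x3 uint8, blue, green, red), "depth" (400x640 float32, m along the optical axis (not along the pixel's ray), 0 where there is no reading), "fx", "fy", "cx", "cy" (pixels), "rvec" (rotation vector, rad) and "tvec" (3), from world to camera coordinates, as OpenCV has them. Camera axes: x right, y down, z forward; pixel columns grow to the right and rows downward; lengths in m; the calibration is good to about 2 mm. A picture is of the moment at which its call begins.
- sign_off(): hands the job in, once; it reports no verdict.
The state is a dict: "time": time; "qpos": joint angles; "dq": joint speeds; "joint_efforts": joint torques, N m; "eef_pos": TCP position; "tcp_rot": TCP orientation; "contact_force": force on the tool from outside, world axes, zero at the start; "wrist_torque": the same for the moment, N m; "opening": opening from 0.0 (shut) to 1.0 (fully open).
Only numpy, scipy, OpenCV 4.12 (cv2) and the standard library are available. Lean on these libraries where they do the work, as an engineer would, in place of code of your own. Each camera call takes 0.05 s, during which the arm holds its last target.

## Working session

There is one attempt and no reset: what is moved stays moved. The work goes in short steps, Python scripts to look and compute and a tool call to move; the robot and the scene stay as the last step left them, time stands still between calls to the robot, and variables do not carry over. Pictures are saved under pics/ and viewed, and the job is handed in when it is done.

Besides the shell and the picture viewer there is one more tool, called after ">>>" in YAML: its name, and indented under it one key for each argument. move_arm: Moves the arm, as the interface text tells. Its arguments: {"type":"object","properties":{"linear":{"type":"array","items":{"type":"array","items":{"type":"number"}}},"twist":{"type":"array","items":{"type":"array","items":{"type":"number"}}},"grip":{"type":"number"},"force":{"type":"number"}},"required":["linear","twist"]}

```bash
mkdir -p pics
python3 - <<'E'
from plant import *
import cv2,numpy as np
s=get_state()
for k,v in s.items(): print(k,v)
for n in("scene","top"):
    r=read_camera(n); cv2.imwrite(f"pics/{n}0.png",r["img"]); np.savez(f"{n}0.npz",**r)
    print(n,r["fx"],r["fy"],r["cx"],r["cy"],r["rvec"],r["tvec"])
E
```

```text
time 0.0
qpos [ 1.17405210e+00  2.87209571e-01  1.57816107e+00 -1.89773268e-05
  1.27861144e+00 -1.49999711e-01]
dq [-0.00047093 -0.00045805 -0.00141882  0.0007873  -0.00167959  0.00209631]
joint_efforts [-1.39584608e-03 -4.05991137e+01 -2.92626286e+01 -2.28182294e-04
  5.91404605e-03  2.35472207e-06]
eef_pos [0.16459487 0.65396986 0.23792651]
tcp_rot [ 1.23056714e-01  9.92398921e-01 -1.15279924e-03 -3.13801898e-04]
contact_force [ 0.08668825 -0.20305739 -0.47499686]
wrist_torque [ 0.00275933 -0.00473889  0.00107289]
opening 1.002883221414423
scene 415.3425173956581 415.3425173956581 321.92187307636055 196.74174957411716 [ 1.96464927 -0.56841194  0.36205226] [-0.38311403  0.17949305  0.59460272]
top 478.5218195786417 478.5218195786417 323.9709280348175 198.16851673814185 [ 2.14775248 -2.11009814  0.1855944 ] [0.03416278 0.49637023 1.03384365]
```

View pics/scene0.png

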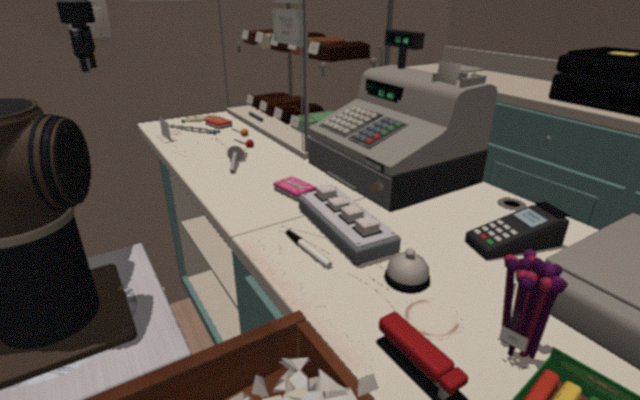

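View pics/top0.png

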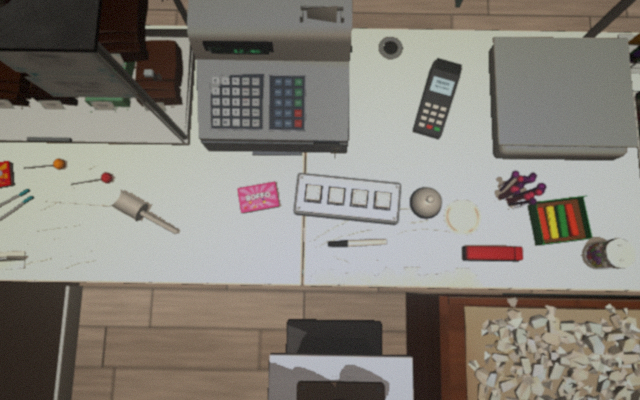

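The top view shows the keys at about (313,194), (337,196), (360,198) and (382,200). The tin is at (259,197), the bell at (426,202) and the marker at (357,243). The scene view agrees. Next I'll measure them.

```bash
cat > h.py <<'E'
import numpy as np,cv2
def world(r):
    R,_=cv2.Rodrigues(r["rvec"]);d=r["depth"];v,u=np.mgrid[:400,:640]
    c=np.stack([(u-r["cx"])*d/r["fx"],(v-r["cy"])*d/r["fy"],d],-1)
    w=(c-r["tvec"].reshape(3))@R; w[d==0]=np.nan; return w
E
python3 - <<'E'
from h import *
for n in("top","scene"):
    r=dict(np.load(n+"0.npz")); w=world(r)
    ref=(w[...,2]>-.02)&(w[...,2]<.02)&(abs(w[...,1])<.35)&(w[...,0]>.4)&(w[...,0]<.7)
    print(n,"table z",np.nanmedian(w[...,2][ref]))
    g=r["img"].min(-1)
    m=(w[...,2]>.05)&(w[...,2]<.075)&(g>110 if n=="top" else g>100)&(abs(w[...,1])<.3)&(w[...,0]>.4)&(w[...,0]<.75)
    k,l,st,c=cv2.connectedComponentsWithStats(m.astype(np.uint8))
    for i in range(1,k):
        if st[i,4]>25: print(c[i],st[i],np.nanmean(w[l==i],0).round(4),np.nanmedian(w[l==i][:,2]).round(4))
    # box body
    m=(w[...,2]>.03)&(w[...,2]<.075)&(abs(w[...,1])<.3)&(w[...,0]>.4)&(w[...,0]<.62)
    k,l,st,c=cv2.connectedComponentsWithStats(m.astype(np.uint8))
    for i in range(1,k):
        if st[i,4]>200:
            p=w[l==i][:,:2]; print("body",c[i],st[i],cv2.minAreaRect(p.astype(np.float32)*1000))
    im=r["img"]
    crop=im[160:260,220:460] if n=="top" else im[160:300,260:450]
    cv2.imwrite(f"pics/{n}_crop.png",cv2.resize(crop,None,fx=3.3 if n=="top" else 4,fy=3.3 if n=="top" else 4,interpolation=cv2.INTER_CUBIC))
E
```

```text
top table z -0.0007881919898532284
[312.39047619 192.21904762] [305 185  16  16 210] [0.5056 0.0688 0.061 ] 0.0613
[335.65550239 194.98564593] [328 188  16  15 209] [0.5012 0.017  0.0561] 0.0561
[359.03381643 196.90821256] [352 189  15  17 207] [ 0.4969 -0.0348  0.0609] 0.061
[382.31100478 199.3492823 ] [375 192  15  16 209] [ 0.4922 -0.0863  0.0613] 0.0613
[429.58139535 199.        ] [426 196   8   7  43] [ 0.4956 -0.1918  0.057 ] 0.057
body [280.14402174 147.48369565] [211 144 137  15 736] ((598.7218017578125, 146.48040771484375), (306.24041748046875, 24.605491638183594), 89.94081115722656)
body [346.83379438 198.14522822] [ 293  173  108   51 4338] ((499.1332092285156, -8.871925354003906), (239.8374786376953, 96.78359985351562), 84.94796752929688)
body [427.14990512 200.79316888] [414 188  27  27 527] ((496.1787414550781, -191.6093292236328), (59.335914611816406, 58.40879440307617), 10.366484642028809)
scene table z 0.0017292609964064624
[325.70967742 188.37096774] [316 184  20  10 124] [0.5029 0.0627 0.0632] 0.0635
[345.24444444 205.18412698] [328 196  36  20 315] [ 0.4959 -0.0162  0.0608] 0.0605
[366.76595745 221.37765957] [355 216  24  12 188] [ 0.4895 -0.0915  0.0631] 0.0635
[529.02777778 223.13888889] [521 219  15   8  36] [ 0.7463 -0.2386  0.0532] 0.0532
[409.22222222 250.88888889] [404 248  11   7  54] [ 0.4929 -0.1964  0.0586] 0.0588
body [352.82541806 174.33578595] [ 310  144   84   60 1495] ((597.9718017578125, 142.89276123046875), (35.072669982910156, 312.5009765625), 1.6794321537017822)
body [347.61786454 219.62585034] [ 298  184  103   71 3381] ((496.5187683105469, -12.377998352050781), (240.9130096435547, 95.55033874511719), 85.25785064697266)
body [407.99485861 263.63624679] [389 248  39  29 778] ((491.3578796386719, -198.27029418945312), (54.20815658569336, 61.166717529296875), 45.14209747314453)
```

View pics/top_crop.png

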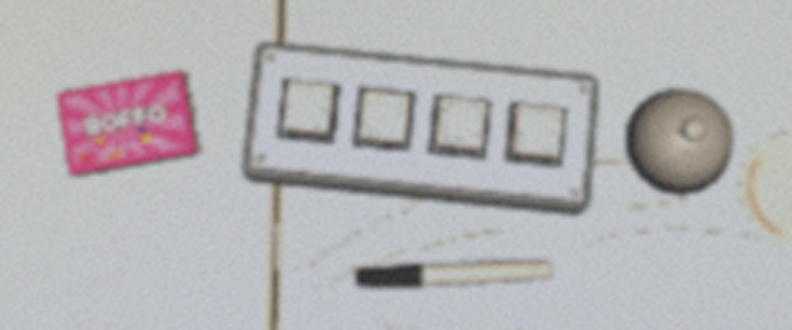

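View pics/scene_crop.png

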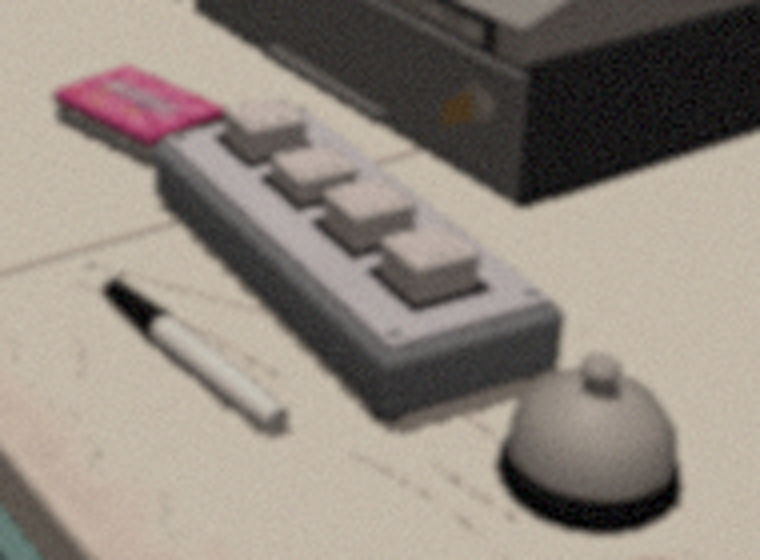

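Key 2 looks about 5 mm lower in both views, at z 56 against 61 mm. I'll still check each key by tapping.

Run:
```python
import plant
print([n for n in dir(plant) if not n.startswith('__')])
s=plant.get_state(); print(sorted(s), s.get("tips_ahead"), getattr(plant,"tips_ahead",None),s["time"])
```

```text
['Unreachable', 'get_state', 'read_camera', 'sign_off', 'tips_ahead']
['contact_force', 'dq', 'eef_pos', 'joint_efforts', 'opening', 'qpos', 'tcp_rot', 'time', 'wrist_torque'] None 0.008 0.1
```

>>> move_arm:
  linear:
    - [0.016,-0.028,0]
    - [0.016,-0.028,0]
    - [0.016,-0.028,0]
    - [0.016,-0.028,0]
    - [0.016,-0.028,0]
    - [0.016,-0.028,0]
    - [0.016,-0.028,0]
    - [0.016,-0.028,0]
    - [0.016,-0.028,0]
    - [0.016,-0.028,0]
    - [0.016,-0.028,0]
    - [0.016,-0.028,0]
    - [0.016,-0.028,0]
    - [0.016,-0.028,0]
    - [0.016,-0.028,0]
    - [0.016,-0.028,0]
    - [0.016,-0.028,0]
    - [0.016,-0.028,0]
  twist:
    - [0,0,0.5]
    - [0,0,0.5]
    - [0,0,0.5]
    - [0,0,0.5]
    - [0,0,0.5]
    - [0,0,0.5]
    - [0,0,0.5]
    - [0,0,0.5]
    - [0,0,0.5]
    - [0,0,0.5]
    - [0,0,0.5]
    - [0,0,0.5]
    - [0,0,0.5]
    - [0,0,0.5]
    - [0,0,0.5]
    - [0,0,0.5]
    - [0,0,0.5]
    - [0,0,0.5]
  grip: 0
  force: 20

```text
time: 1.6
eef_pos: [0.4521, 0.1263, 0.227]
tcp_rot: [0.035, 0.999, -0.006, -0.005]
contact_force: [0.8, -0.5, -0.1]
opening: 0.0
```

>>> move_arm:
  linear:
    - [0.013,-0.015,-0.025]
    - [0.013,-0.015,-0.025]
    - [0.013,-0.015,-0.025]
    - [0.013,-0.015,-0.025]
    - [0,0,0]
    - [0,0,0]
  twist:
    - [0,0,0]
    - [0,0,0]
    - [0,0,0]
    - [0,0,0]
    - [0,0,0]
    - [0,0,0]

```text
time: 2.1
eef_pos: [0.5085, 0.0569, 0.1239]
tcp_rot: [0.039, 0.999, -0.006, -0.003]
contact_force: [0.7, 0.2, 0.5]
opening: 0.002
```

Run:
```python
from plant import *
import cv2,numpy as np
from h import *
s=get_state(); print(s["eef_pos"],s["tcp_rot"],s["contact_force"],s["time"])
r=read_camera("wrist"); w=world(r); np.savez("wrist0.npz",**r); cv2.imwrite("pics/wrist0.png",r["img"])
r=read_camera("scene"); np.savez("scene1.npz",**r); cv2.imwrite("pics/scene1.png",cv2.resize(r["img"][140:300,240:450],None,fx=3.7,fy=3.7))
```

```text
[0.50847118 0.05686035 0.12394687] [ 0.03945741  0.99920034 -0.00591279 -0.002615  ] [0.72004974 0.21638771 0.52613482] 2.1
```

View pics/wrist0.png

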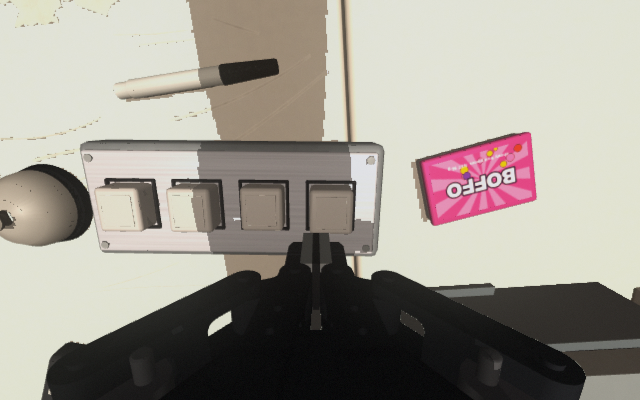

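View pics/scene1.png

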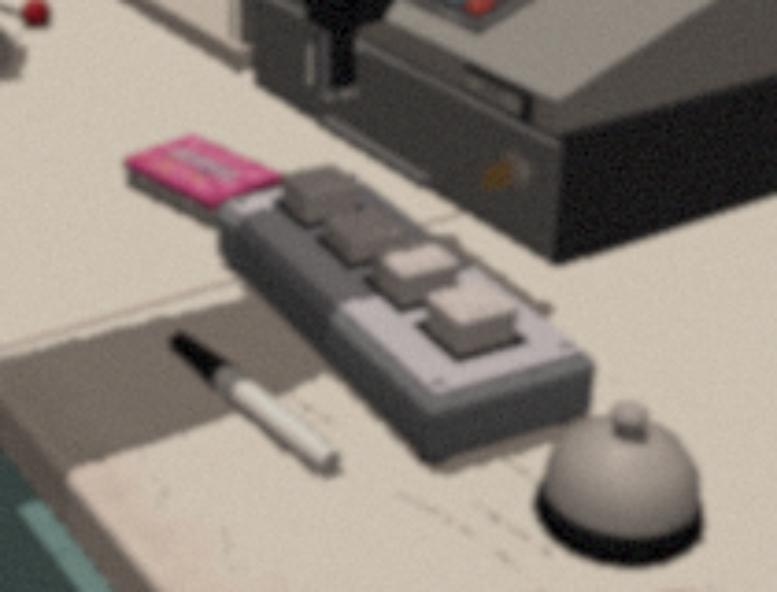

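The wrist view shows key 1 at about (330,208) through key 4 at (125,207). The shut fingertips are at (316,240), above and beside key 1. I'll measure all of these from the wrist depth.

Run:
```python
from h import *
r=dict(np.load("wrist0.npz")); w=world(r)
for (u,v) in [(330,208),(263,207),(193,208),(125,207)]:
    z=w[v-5:v+6,u-5:u+6,2]; zt=np.nanmedian(z)
    m=(abs(w[...,2]-zt)<.0018); m[:,:u-40]=0; m[:,u+40:]=0; m[:170]=0; m[240:]=0
    k,l=cv2.connectedComponents(m.astype(np.uint8)); p=w[l==l[v,u]]
    R=cv2.minAreaRect((p[:,:2]*1000).astype(np.float32)); print(zt.round(4),np.round(R[0],1),np.round(R[1],1),round(R[2],1))
for v in (232,236,240,245,260): print(v,w[v,306],w[v,324])
```

```text
0.0635 [506.   67.8] [30.5 32.9] 85.2
0.0584 [501.6  16.2] [30.8 33.1] 85.6
0.0632 [497.1 -35.4] [31.3 32.5] 85.4
0.0632 [492.5 -87.2] [31.4 32.9] 84.5
232 [0.52760039 0.04683539 0.0429179 ] [0.52102178 0.06165307 0.06227335]
236 [0.4974384  0.05310224 0.12548724] [0.49780079 0.06219102 0.12625409]
240 [0.49720961 0.05337006 0.13115335] [0.49795983 0.06209762 0.13092206]
245 [0.49733232 0.05360536 0.13678406] [0.49815113 0.06198856 0.13634972]
260 [0.49693151 0.05433761 0.15272923] [0.49824097 0.06172057 0.15123675]
```

>>> move_arm:
  linear:
    - [-0.001,0.006,-0.015]
    - [-0.001,0.005,-0.015]
    - [-0.001,0,-0.01]
    - [0,0,0]
    - [0,0,0]
  twist:
    - [0,0,0]
    - [0,0,0]
    - [0,0,0]
    - [0,0,0]
    - [0,0,0]

```text
time: 2.62
eef_pos: [0.5078, 0.0724, 0.0916]
tcp_rot: [0.036, 0.999, -0.006, 0.005]
contact_force: [0.3, -0.2, 0.3]
opening: 0.001
```

>>> move_arm:
  linear:
    - [-0.002,-0.004,-0.006]
    - [0,0,-0.006]
    - [0,0,0]
    - [0,0,0]
  twist:
    - [0,0,0]
    - [0,0,0]
    - [0,0,0]
    - [0,0,0]

```text
time: 2.95
eef_pos: [0.5073, 0.0683, 0.0821]
tcp_rot: [0.035, 0.999, -0.006, 0.008]
contact_force: [-0.7, -0.7, 0.6]
opening: 0.003
```

>>> move_arm:
  linear:
    - [-0.001,0,-0.004]
    - [0,0,-0.003]
    - [0,0,0]
  twist:
    - [0,0,0]
    - [0,0,0]
    - [0,0,0]

```text
time: 3.2
eef_pos: [0.5068, 0.0679, 0.0751]
tcp_rot: [0.036, 0.999, -0.006, 0.009]
contact_force: [0.2, 0.3, 0.8]
opening: 0.0
```

```bash
python3 -c "
from plant import *
s=get_state();print(s['eef_pos'],s['dq'],s['contact_force'],s['joint_efforts'])"
```

```text
[0.50684747 0.06787055 0.07514318] [-0.0015429  -0.00187062  0.00032659  0.00026201  0.00414722  0.00091861] [0.23115904 0.30381382 0.76638006] [-8.82305430e-04 -2.90638357e+01 -2.42055845e+01 -2.05167459e-02
 -8.05524224e-02  3.51869130e-04]
```

>>> move_arm:
  linear:
    - [0,0,-0.003]
    - [0,0,0]
  twist:
    - [0,0,0]
    - [0,0,0]

```text
time: 3.37
eef_pos: [0.5068, 0.0678, 0.0717]
tcp_rot: [0.036, 0.999, -0.006, 0.009]
contact_force: [-0.0, -0.4, -0.0]
opening: -0.0
```

>>> move_arm:
  linear:
    - [0,0,-0.002]
    - [0,0,0]
  twist:
    - [0,0,0]
    - [0,0,0]

```text
time: 3.53
eef_pos: [0.5072, 0.0677, 0.0696]
tcp_rot: [0.036, 0.999, -0.006, 0.009]
contact_force: [-0.2, 0.9, 0.8]
opening: 0.001
```

>>> move_arm:
  linear:
    - [0,0,-0.0015]
    - [0,0,0]
  twist:
    - [0,0,0]
    - [0,0,0]

```text
time: 3.7
eef_pos: [0.5073, 0.0677, 0.0683]
tcp_rot: [0.036, 0.999, -0.006, 0.009]
contact_force: [-0.6, 0.1, 1.5]
opening: 0.003
```

```bash
python3 -c "
from plant import *
s=get_state();print(s['eef_pos'],s['contact_force'],s['wrist_torque'],s['joint_efforts'])"
```

```text
[0.50731337 0.06773917 0.06834144] [-0.5727901   0.11527536  1.48865901] [0.00119602 0.0959931  0.00311775] [-1.16053884e-02 -2.83994812e+01 -2.33585286e+01 -4.07886022e-03
 -2.20587160e-01  2.89920579e-03]
```

>>> move_arm:
  linear:
    - [0,0,-0.001]
    - [0,0,0]
  twist:
    - [0,0,0]
    - [0,0,0]

```text
time: 3.87
eef_pos: [0.5074, 0.0678, 0.0676]
tcp_rot: [0.036, 0.999, -0.006, 0.009]
contact_force: [-0.6, 0.3, 1.4]
opening: 0.003
```

Run:
```python
from plant import *
import cv2,numpy as np
s=get_state();print(s['eef_pos'],s['contact_force'],s['wrist_torque'],s['joint_efforts'])
r=read_camera("scene");np.savez("scene2.npz",**r)
cv2.imwrite("pics/scene2.png",cv2.resize(r["img"][150:260,280:420],None,fx=5,fy=5))
```

```text
[0.50735414 0.06775191 0.06758522] [-0.63969741  0.30904707  1.40113307] [0.03538697 0.17957522 0.0123418 ] [-7.79326307e-03 -2.83464378e+01 -2.33039027e+01  2.11494407e-03
 -2.35922355e-01  3.01167238e-03]
```

View pics/scene2.png

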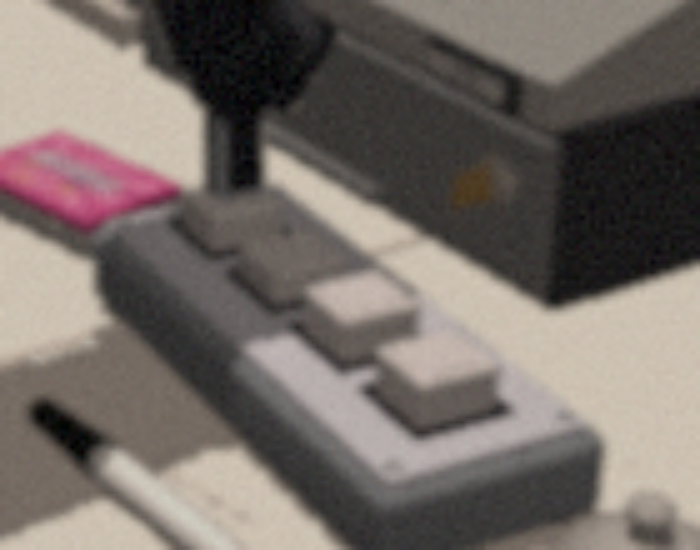

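Key 1 made contact at TCP z of about 0.070, so it is up. The picture shows the tips resting on it. Now I'll lift and go to key 2.

>>> move_arm:
  linear:
    - [0,0,0.012]
    - [0,0,0.008]
    - [-0.002,-0.018,0]
    - [-0.002,-0.018,0]
    - [-0.002,-0.012,0]
    - [0,0,0]
    - [0,0,0]
  twist:
    - [0,0,0]
    - [0,0,0]
    - [0,0,0]
    - [0,0,0]
    - [0,0,0]
    - [0,0,0]
    - [0,0,0]

```text
time: 4.5
eef_pos: [0.503, 0.0187, 0.0938]
tcp_rot: [0.035, 0.999, -0.006, 0.012]
contact_force: [-0.3, 0.3, -0.3]
opening: 0.003
```

>>> move_arm:
  linear:
    - [-0.002,-0.002,-0.008]
    - [0,0,-0.007]
    - [0,0,0]
    - [0,0,0]
  twist:
    - [0.7,1.3,0]
    - [0,0,0]
    - [0,0,0]
    - [0,0,0]

```text
time: 4.83
eef_pos: [0.5014, 0.018, 0.0783]
tcp_rot: [0.035, 0.999, 0.0, 0.0]
contact_force: [0.8, 0.1, 0.4]
opening: -0.001
```

>>> move_arm:
  linear:
    - [0,0,-0.004]
    - [0,0,0]
  twist:
    - [0,0,0]
    - [0,0,0]

```text
time: 5.0
eef_pos: [0.501, 0.0188, 0.0731]
tcp_rot: [0.034, 0.999, 0.0, -0.001]
contact_force: [0.1, -0.8, -0.3]
opening: -0.004
```

>>> move_arm:
  linear:
    - [0,-0.001,-0.004]
    - [0,0,0]
  twist:
    - [0,0,0]
    - [0,0,0]

```text
time: 5.17
eef_pos: [0.5007, 0.0182, 0.0684]
tcp_rot: [0.034, 0.999, 0.001, -0.001]
contact_force: [-0.6, 0.6, -1.1]
opening: 0.001
```

```bash
python3 -c "
from plant import *
s=get_state();print(s['eef_pos'],s['contact_force'],s['wrist_torque'],s['joint_efforts'])"
```

```text
[0.50073983 0.01820657 0.06835348] [-0.59643483  0.59878101 -1.05245418] [-0.05421646 -0.0094014   0.05771244] [-5.73032477e-02 -2.89692307e+01 -2.44216329e+01  2.41035186e-04
 -8.12030118e-02 -6.82772676e-03]
```

>>> move_arm:
  linear:
    - [0,0,-0.002]
    - [0,0,0]
  twist:
    - [0,0,0]
    - [0,0,0]

```text
time: 5.33
eef_pos: [0.5006, 0.0183, 0.0659]
tcp_rot: [0.034, 0.999, 0.001, -0.001]
contact_force: [0.1, 0.1, 0.5]
opening: -0.002
```

```bash
python3 -c "
from plant import *
s=get_state();print(s['eef_pos'],s['contact_force'],s['wrist_torque'],s['joint_efforts'])"
```

```text
[0.5006428  0.01831242 0.0659474 ] [0.09170997 0.09632783 0.53863342] [ 0.05810518  0.00573781 -0.02948789] [-2.90797680e-02 -2.88079047e+01 -2.39655501e+01  1.72126649e-03
 -4.28541284e-02 -4.64716559e-04]
```

>>> move_arm:
  linear:
    - [0,0,-0.0015]
    - [0,0,0]
  twist:
    - [0,0,0]
    - [0,0,0]

```text
time: 5.5
eef_pos: [0.501, 0.0183, 0.0649]
tcp_rot: [0.034, 0.999, 0.001, -0.001]
contact_force: [-1.3, 0.6, 3.0]
opening: -0.0
```

```bash
python3 -c "
from plant import *
s=get_state();print(s['eef_pos'],s['contact_force'],s['wrist_torque'],s['joint_efforts'])"
```

```text
[0.50103827 0.0182501  0.06485794] [-1.31591893  0.6342753   3.02419369] [ 0.10573529  0.26175105 -0.0123585 ] [-1.25795491e-01 -2.73057050e+01 -2.30286723e+01  6.88986940e-03
 -4.13757982e-01 -3.00587517e-04]
```

>>> move_arm:
  linear:
    - [0,0,-0.001]
    - [0,0,0]
  twist:
    - [0,0,0]
    - [0,0,0]

```text
time: 5.67
eef_pos: [0.501, 0.0183, 0.0645]
tcp_rot: [0.034, 0.999, 0.001, -0.001]
contact_force: [-1.5, 0.5, 3.2]
opening: -0.002
```

```bash
python3 -c "
from plant import *
s=get_state();print(s['eef_pos'],s['contact_force'],s['wrist_torque'],s['joint_efforts'])"
```

```text
[0.50103385 0.01825558 0.06449669] [-1.45384348  0.47666301  3.15041432] [0.01188538 0.22891368 0.00297413] [-1.16963480e-01 -2.73978764e+01 -2.30281180e+01  6.87675958e-03
 -3.41039691e-01 -1.66336293e-03]
```

Key 2 made contact at TCP z of about 0.0655, 5 mm lower, and resists with about 3 N. That is a latched key. I'll tap key 3 next.

>>> move_arm:
  linear:
    - [0,0,0.012]
    - [0,0,0.004]
    - [-0.002,-0.018,0]
    - [-0.002,-0.018,0]
    - [-0.001,-0.016,0]
    - [0,0,0]
    - [0,0,0]
  twist:
    - [0,0,0]
    - [0,0,0]
    - [0,0,0]
    - [0,0,0]
    - [0,0,0]
    - [0,0,0]
    - [0,0,0]

```text
time: 6.25
eef_pos: [0.4964, -0.0351, 0.0807]
tcp_rot: [0.033, 0.999, 0.0, 0.001]
contact_force: [0.4, -0.0, 0.2]
opening: 0.001
```

>>> move_arm:
  linear:
    - [0,0,-0.004]
    - [0,0,-0.002]
    - [0,0,0]
  twist:
    - [0,0,0]
    - [0,0,0]
    - [0,0,0]

```text
time: 6.5
eef_pos: [0.4963, -0.034, 0.0738]
tcp_rot: [0.033, 0.999, 0.001, 0.001]
contact_force: [-0.0, 0.7, 0.2]
opening: -0.005
```

>>> move_arm:
  linear:
    - [0,0,-0.003]
    - [0,0,0]
  twist:
    - [0,0,0]
    - [0,0,0]

```text
time: 6.67
eef_pos: [0.4961, -0.033, 0.0701]
tcp_rot: [0.032, 0.999, 0.001, 0.0]
contact_force: [-0.5, -0.3, 0.4]
opening: -0.006
```

>>> move_arm:
  linear:
    - [0,-0.001,-0.0015]
    - [0,0,0]
  twist:
    - [0,0,0]
    - [0,0,0]

```text
time: 6.83
eef_pos: [0.4963, -0.0334, 0.0685]
tcp_rot: [0.031, 1.0, 0.001, 0.0]
contact_force: [-0.2, -1.8, 1.6]
opening: 0.002
```

```bash
python3 -c "
from plant import *
s=get_state();print(s['eef_pos'],s['contact_force'],s['wrist_torque'],s['joint_efforts'])"
```

```text
[ 0.49629285 -0.03344751  0.06852768] [-0.22409042 -1.76874213  1.62456724] [-0.20113722  0.13455762 -0.04626405] [ 5.72792385e-01 -2.74279618e+01 -2.31663716e+01  2.59307669e-01
 -1.11213012e-01 -8.33668368e-03]
```

>>> move_arm:
  linear:
    - [0,0,-0.0015]
    - [0,0,0]
  twist:
    - [0,0,0]
    - [0,0,0]

```text
time: 7.0
eef_pos: [0.4964, -0.0334, 0.0673]
tcp_rot: [0.031, 1.0, 0.0, 0.0]
contact_force: [-0.5, -0.5, 3.1]
opening: -0.001
```

```bash
python3 -c "
from plant import *
s=get_state();print(s['eef_pos'],s['contact_force'],s['wrist_torque'],s['joint_efforts'])"
```

```text
[ 0.49643446 -0.03344457  0.0672915 ] [-0.45129954 -0.53692626  3.13689507] [-0.08266167  0.11091443 -0.03400509] [ 1.33459079e-01 -2.73087645e+01 -2.31193900e+01  7.40722683e-02
 -1.88404243e-01 -4.11697611e-04]
```

Key 3 is up, with contact at about 0.070. Key 4 next.

>>> move_arm:
  linear:
    - [0,0,0.01]
    - [0,0,0.003]
    - [-0.002,-0.018,0]
    - [-0.001,-0.018,0]
    - [-0.001,-0.016,0]
    - [0,0,0]
    - [0,0,0]
  twist:
    - [0,0,0]
    - [0,0,0]
    - [0,0,0]
    - [0,0,0]
    - [0,0,0]
    - [0,0,0]
    - [0,0,0]

```text
time: 7.58
eef_pos: [0.4931, -0.0867, 0.0839]
tcp_rot: [0.031, 1.0, 0.0, 0.002]
contact_force: [0.4, -0.0, -0.0]
opening: -0.001
```

>>> move_arm:
  linear:
    - [0,0,-0.003]
    - [0,0,-0.002]
    - [0,0,0]
  twist:
    - [0,0,0]
    - [0,0,0]
    - [0,0,0]

```text
time: 7.83
eef_pos: [0.4932, -0.0856, 0.079]
tcp_rot: [0.03, 1.0, 0.001, 0.002]
contact_force: [1.1, 0.3, -0.5]
opening: -0.002
```

>>> move_arm:
  linear:
    - [0,0,-0.004]
    - [0,0,-0.003]
    - [0,0,0]
  twist:
    - [0,0,0]
    - [0,0,0]
    - [0,0,0]

```text
time: 8.08
eef_pos: [0.4929, -0.0839, 0.0708]
tcp_rot: [0.029, 1.0, 0.001, 0.002]
contact_force: [-0.6, 0.9, 0.8]
opening: 0.002
```

>>> move_arm:
  linear:
    - [0,-0.001,-0.002]
    - [0,0,0]
  twist:
    - [0,0,0]
    - [0,0,0]

```text
time: 8.25
eef_pos: [0.4929, -0.0845, 0.0684]
tcp_rot: [0.029, 1.0, 0.001, 0.002]
contact_force: [-0.6, -0.1, 1.9]
opening: -0.002
```

```bash
python3 -c "
from plant import *
s=get_state();print(s['eef_pos'],s['contact_force'],s['wrist_torque'],s['joint_efforts'])"
```

```text
[ 0.49290665 -0.08454282  0.06843943] [-0.62138203 -0.11326682  1.86480764] [-0.1377998   0.15595518 -0.00918485] [ 5.05918656e-01 -2.75643164e+01 -2.31081587e+01  2.33504749e-01
 -1.18486611e-01 -4.37935712e-03]
```

>>> move_arm:
  linear:
    - [0,0,-0.001]
    - [0,0,0]
  twist:
    - [0,0,0]
    - [0,0,0]

```text
time: 8.42
eef_pos: [0.493, -0.0846, 0.0676]
tcp_rot: [0.029, 1.0, 0.001, 0.002]
contact_force: [-1.1, 1.2, 1.9]
opening: -0.002
```

>>> move_arm:
  linear:
    - [0,0,0.012]
    - [0,0,0.008]
    - [0.002,0.028,0]
    - [0.002,0.028,0]
    - [0.002,0.028,0]
    - [0.002,0.018,0]
    - [0,0,0]
    - [0,0,0]
  twist:
    - [0,0,0]
    - [0,0,0]
    - [0,0,0]
    - [0,0,0]
    - [0,0,0]
    - [0,0,0]
    - [0,0,0]
    - [0,0,0]

```text
time: 9.08
eef_pos: [0.5023, 0.0195, 0.0905]
tcp_rot: [0.031, 1.0, 0.0, 0.004]
contact_force: [0.2, 0.2, 1.0]
opening: -0.002
```

Keys 1, 3 and 4 touch at about 0.070 and key 2 at 0.0655, so key 2 is the latched one. I'll press it fully.

>>> move_arm:
  linear:
    - [-0.001,-0.003,-0.008]
    - [0,0,-0.006]
    - [0,0,0]
  twist:
    - [0,0.4,0]
    - [0,0,0]
    - [0,0,0]

```text
time: 9.33
eef_pos: [0.5015, 0.0145, 0.0757]
tcp_rot: [0.031, 1.0, -0.0, 0.001]
contact_force: [0.1, -0.1, 0.2]
opening: 0.004
```

>>> move_arm:
  linear:
    - [0,0,-0.005]
    - [0,0,-0.003]
    - [0,0,0]
  twist:
    - [0,0,0]
    - [0,0,0]
    - [0,0,0]

```text
time: 9.58
eef_pos: [0.5008, 0.0123, 0.0657]
tcp_rot: [0.033, 0.999, -0.0, -0.0]
contact_force: [-0.4, 0.8, -0.3]
opening: 0.002
```

>>> move_arm:
  linear:
    - [0,0,-0.003]
    - [0,0,-0.003]
    - [0,0,-0.002]
    - [0,0,0]
  twist:
    - [0,0,0]
    - [0,0,0]
    - [0,0,0]
    - [0,0,0]

```text
time: 9.92
eef_pos: [0.5011, 0.0122, 0.0584]
tcp_rot: [0.034, 0.999, 0.001, -0.001]
contact_force: [-2.5, 0.3, 5.7]
opening: 0.002
```

>>> move_arm:
  linear:
    - [0,0,-0.002]
    - [0,0,-0.001]
  twist:
    - [0,0,0]
    - [0,0,0]

```text
time: 10.08
eef_pos: [0.5012, 0.0121, 0.058]
tcp_rot: [0.033, 0.999, 0.0, -0.002]
contact_force: [-4.4, 0.5, 9.4]
opening: -0.002
```

>>> move_arm:
  linear:
    - [0,0,0.012]
    - [0,0,0.02]
    - [0,0,0.03]
    - [-0.01,0,0.03]
    - [-0.02,0,0.03]
    - [-0.02,0,0.03]
    - [0,0,0]
    - [0,0,0]
    - [0,0,0]
  twist:
    - [0,0,0]
    - [0,0,0]
    - [0,0,0]
    - [0,0,0]
    - [0,0,0]
    - [0,0,0]
    - [0,0,0]
    - [0,0,0]
    - [0,0,0]

```text
time: 10.83
eef_pos: [0.4498, 0.0113, 0.2163]
tcp_rot: [0.033, 0.999, -0.002, 0.001]
contact_force: [0.2, -0.3, 0.2]
opening: -0.003
```

Run:
```python
from plant import *
from h import *
r=read_camera("wrist"); w=world(r); cv2.imwrite("pics/wrist3.png",r["img"])
ws=read_camera("scene"); cv2.imwrite("pics/scene3.png",cv2.resize(ws["img"][140:300,240:450],None,fx=3.7,fy=3.7))
import json
Rm,_=cv2.Rodrigues(r["rvec"])
for x,y in [(.506,.068),(.5015,.0162),(.497,-.0354),(.4925,-.0872)]:
    o=[]
    for q in (r,ws):
        W=world(q); m=(abs(W[...,0]-x)<.008)&(abs(W[...,1]-y)<.008)&(W[...,2]<.08)
        o.append((m.sum(),np.nanmedian(W[...,2][m]).round(4)))
    print(o)
```

```text
[(np.int64(200), np.float64(0.0635)), (np.int64(24), np.float64(0.0641))]
[(np.int64(108), np.float64(0.0635)), (np.int64(28), np.float64(0.064))]
[(np.int64(203), np.float64(0.0635)), (np.int64(36), np.float64(0.0641))]
[(np.int64(202), np.float64(0.0633)), (np.int64(37), np.float64(0.0642))]
```

View pics/wrist3.png

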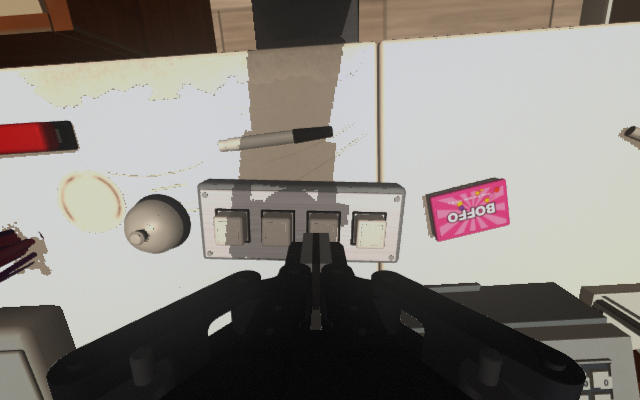

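View pics/scene3.png

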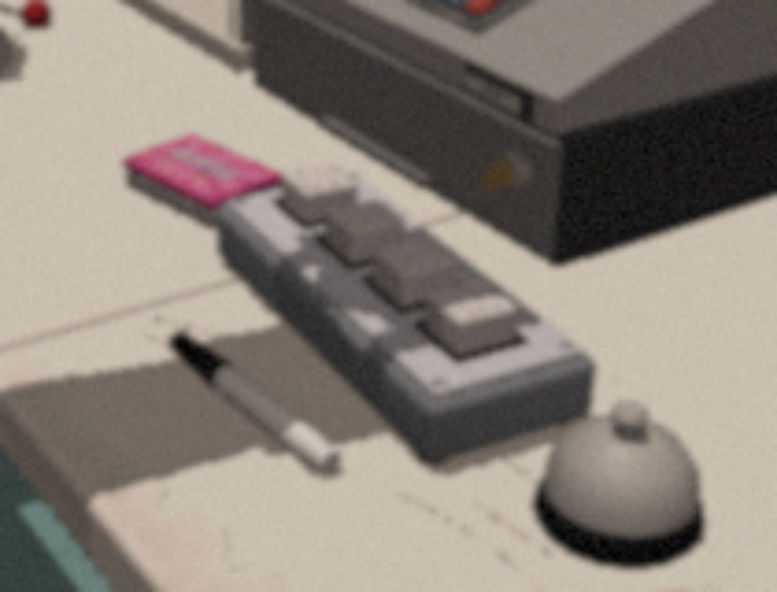

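All four keys stand level, at 63.5 mm in the wrist view and 64 mm in the scene view. The tin, bell and marker are where they were, and the arm is clear.

```bash
python3 -c "
from plant import *
print(sign_off())"
```

```text
the job is handed in; nothing more can be done
None
```

Key 2 was the latched one. I pressed it fully down and let it go, and all four keys now stand up. The job is handed in, at about 11 s of the 43 s allowed.

- **Tapping, left to right, with shut fingertips:** Keys 1, 3 and 4 met the fingertips at a TCP height of about 70 mm and gave 1.5–3 N. I pushed none of them in more than about 3 mm. Key 2 met them 5 mm lower, at about 65.5 mm, and resisted with about 3 N.
- **Pressing key 2:** I pressed it to its stop, where the force rose to 9.4 N, then lifted clear.
- **Last checks:** All four key tops measure level, at 63.3–63.5 mm from the wrist camera and 64.0–64.2 mm from the scene camera. The pictures show the tin, bell and marker in their original places, and the arm touches nothing.
- **Disagreements:** The cameras differ by 1–2 mm in height, and both read 1–2 mm above the stated 62.5 mm. The force reading wanders by about 1 N, so I judged the taps by contact height as well. I pressed key 2 about 4 mm off its centre along the row.

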